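# Lay a standing cottle board down against the bench stop

## Robot

A 6-joint arm with a two-finger parallel gripper is mounted at the origin on the work surface; the furniture and walls round the work are solid. World frame = base frame: x ahead of the robot, y to its left, z up, the work surface at z = 0. Lengths are in mm, angles in rad, forces in N, time in s.
With the tool pointing down it reaches from about 350 to 875 mm from the base axis. Payload 4.2 kg.
Tool frame: the origin (TCP) lies at the very end of the fingers, on their centre line; the grasp point (between the pads) lies 19 mm behind it; z points along the fingers, y is the direction in which the jaws open and shut (so a half turn about z gives the same grasp; the last joint's range is limited). The gripper opens to 85 mm and grips with 20 to 120 N. Pads are 22 mm wide; open, the fingers measure 114 mm over their backs; the gripper's body (76 mm by 85 mm) begins 54 mm behind the grasp point. The pads swing forward as they close: fully open they stand 13 mm farther back than shut.
Start: joints at [-1.027, 0.385, 0.008, 0, -1.194, -0.259], TCP at [175.62, -599.797, 231.312] pointing down, gripper open.
Joint ranges: [-3.14, 3.14], [-1.21, 2.06], [-1.07, 1.41], [-3.16, 2.05], [-2.99, -0.16], [-3.1, 3.1]. Speed limits (rad/s): [2.79, 2.79, 3.14, 3.14, 3.14, 3.14].

## Interface

Orientations are given as a unit quaternion [x, y, z, w].
In Python, from bench import arm gives the robot as it stands.
- The arm moves only by the tool apply_moves, never from a script. Its argument "plan" is one flat list of numbers, 5 for each row, row after row: the gripper's target within -1 to 1 (shut at 1, half-way at 0, fully open at -1), then the shift along the world's x, y, z in m, then the turn about the world's z in degrees. A call has 1 to 8 rows; each row is the pose to reach, as a shift and turn from the pose commanded when the call began; what a row does not reach only later rows make up. A row lasts 1/12 s, in which the tool goes at most 41.7 mm and 7.16 degrees, less where a joint would pass 70% of its speed; a pose out of reach is approached as far as the arm can. A call with a gripper value outside its range is refused whole. The fingers move at their own pace and stop on an object; the grip force is fixed at half the most. Time passes only in rows, so rows that repeat a pose let the fingers close. It gives the time, the measured TCP pose, the force and the opening at its end, in the units of the state.
- arm.read_state(): the state, without advancing time (a new reading comes with each control period).
- arm.get_image(name): name is "scene" or "top"; returns a dict with "color" (420x560x3 uint8, red, green, blue), "range_z" (420x560 float32, mm along the optical axis (not along the pixel's ray), 0 where there is no reading), "camera_matrix" (3x3 intrinsics, pixels), "camera_from_world" (4x4, takes a point from world to camera coordinates). Camera axes: x right, y down, z forward; pixel columns grow to the right and rows downward; lengths in mm; the calibration is good to about 2 mm. A picture is of the moment at which its call begins.
- arm.job_done(): hands the job in, once; it reports no verdict.
The state is a dict: "clock": time; "joints": joint angles; "joint_vel": joint speeds; "joint_efforts": joint torques, N m; "position": TCP position; "ee_rot": TCP orientation; "contact_force": force on the tool from outside, world axes, zero at the start; "wrist_torque": the same for the moment, N m; "gripper_width": finger opening in mm.
Only numpy, scipy, OpenCV 4.12 (cv2) and the standard library are available. Lean on these libraries where they do the work, as an engineer would, in place of code of your own. Each camera call takes 0.05 s, during which the arm holds its last target.

## Task

The L-shaped plywood casting board stands upright on its short leg. Without gripping or lifting it, only by light pushes with the fingers, tip it over towards the batten fixed to the bench and ease it down gently, never letting it drop, so that its long leg lies flat on the bench; then push it along until the end of the long leg is squarely up against the batten. Leave the cup, plug, tin and vase standing where they are.

Things in the scene. Friction and masses are not known exactly. Their poses are not given: they have to be found in the camera images.
- board: loose L-shaped casting board of 18 mm plywood, 0.29 to 0.47 kg, 120 mm wide along its y. Origin: middle of the L's outer corner edge, on the bench. +x points at the batten, z up at the start; the L is open to -x and up. Laid down, x points down, z at the batten, and the short leg stands up. It balances when tipped about 0.31 rad (18 degrees) to the batten and falls by itself beyond that
- corner_edge (a point): the board's outer corner edge, at its middle (the same point as the board's origin); the board tips about this edge, which stays on the bench
- long_leg (a point): centre of the long leg, which stands up at the start: 180 mm tall, x = -18 to 0 mm in the board's frame, white on its inner (-x) face
- short_leg (a point): centre of the short leg, the foot at the start: from the corner edge 100 mm to -x (away from the batten), z = 0 to 18 mm. As the board goes over, its upper face rises towards the batten, so fingers standing inside the L can hold the board back; laid down, it stands 100 mm tall
- end_left (a point): on the outer edge of the long leg's free end (x = 0, z = 180 mm in the board's frame), 55 mm to the board's +y side; touches the batten's foot when the job is done
- end_right (a point): the same, 55 mm to the board's -y side
- stop: batten fixed to the bench, the stop: 244 mm long along its y, 45 mm wide along x, 38 mm high, whitened with plaster, two screw heads on top. Origin: centre of its underside; its -x face, 22 mm from the origin, looks at the board. At the start the board's corner edge is 210 to 245 mm from that face, up to 0.15 rad out of square and 30 mm off its middle
- cup: loose grey clay cup, 78 mm wide, 83 mm high, origin under its centre; leave alone
- plug: loose white plaster plug, 43 mm wide, 38 mm high, origin under its centre; leave alone
- tin: loose round white tin, 70 mm wide, 28 mm high, origin under its centre; leave alone
- vase: loose grey clay vase, 80 mm wide, 118 mm high, origin under its centre, behind the batten; leave alone

How it is judged (in metres and radians):
At the end, for the whole second after the job is handed in: The board lies at rest on the outer face of its long leg (level within 0.08 rad, its edges within 8 mm of the bench top), both corners of its free end within 7 mm of the batten's face, its corner edge within 70 mm sideways of the batten's middle (angle between board's own x axis and vertical above 3.06 rad and x of each of end_left, end_right in the frame of stop above -0.029 m and height (world z) of each of end_left, end_right, corner_edge below 0.008 m and y of board in the frame of stop between -0.07 and 0.07 m and linear speed of board below 0.01 m/s); the robot touches nothing.
It fails at once if the board drops or slams: it turns faster than 4 rad/s (angular speed of board above 4 rad/s).
It fails at once if the board is lifted: its corner edge leaves the bench by more than 20 mm (height (world z) of corner_edge above 0.02 m).
It fails at once if the fingers press or pinch the board with more than 50 N (contact force between the fingers and board above 50 N).
It fails at once if the cup, plug, tin or vase is moved more than 15 mm or tipped (distance of any of cup, plug, tin, vase from where it was at the start of the episode above 0.015 m or angle between any of cup, plug, tin, vase's own z axis and vertical above 0.3 rad).
It also fails if it takes over 64 s, if anything falls off the work surface, if the arm or the gripper's body presses on something with over 40 N, if the wrist force passes 120 N, or if a joint passes its speed limit or range.

## Working session

There is one attempt and no reset: what is moved stays moved. The work goes in short steps, Python scripts to look and compute and a tool call to move; the robot and the scene stay as the last step left them, time stands still between calls to the robot, and variables do not carry over. Pictures are saved under pics/ and viewed, and the job is handed in when it is done.

Besides the shell and the picture viewer there is one more tool, called after "Emit:" as name(argument=value, ...), one argument or row to a line, values as JSON. apply_moves: Moves the arm, as the interface text tells. Its arguments: {"type":"object","properties":{"plan":{"type":"array","items":{"type":"number"}}},"required":["plan"]}

```bash
mkdir -p pics; ls
cat > h.py <<'E'
from bench import arm
import numpy as np, cv2
def snap(n,f):
    d=arm.get_image(n); cv2.imwrite('pics/'+f+'.png',d['color'][:,:,::-1]); np.savez('pics/'+f+'.npz',**d); return d
def load(f): return np.load('pics/'+f+'.npz')
def pt(d,u,v,z=None):
    K=d['camera_matrix'];T=np.linalg.inv(d['camera_from_world'])
    ray=np.linalg.inv(K)@[u,v,1]
    if z is None:
        p=ray*d['range_z'][int(round(v)),int(round(u))]; return T[:3,:3]@p+T[:3,3]
    r=T[:3,:3]@ray; s=(z-T[2,3])/r[2]; return T[:3,3]+s*r
def proj(d,p):
    q=d['camera_from_world']@np.r_[p,1]; q=d['camera_matrix']@q[:3]; return q[:2]/q[2]
E
python3 - <<'E'
from h import *
for n in('scene','top'): snap(n,n+'0')
s=arm.read_state(); print(s)
E
```

```text
pics
{'clock': 0.1, 'joints': array([-1.02740437e+00,  3.85500873e-01,  6.78212201e-03, -4.34230920e-04,
       -1.19400819e+00, -2.58583040e-01]), 'joint_vel': array([-0.00132988, -0.00187026,  0.00300139,  0.00226714,  0.00041341,
        0.00024048]), 'joint_efforts': array([-4.21597670e-04, -3.93319702e+01,  1.88928187e+01,  4.19792712e+00,
       -2.57413922e-03,  1.03832795e-05]), 'position': array([ 175.47245172, -599.32645172,  230.32596648]), 'ee_rot': array([-1.41844304e-01,  9.89888489e-01,  9.67505345e-04, -1.90986054e-04]), 'contact_force': array([-1.08131576, -0.06615641,  0.37338785]), 'wrist_torque': array([ 0.06042161, -0.01767749, -0.00037332]), 'gripper_width': 85.59710496440073}
```

View pics/scene0.png

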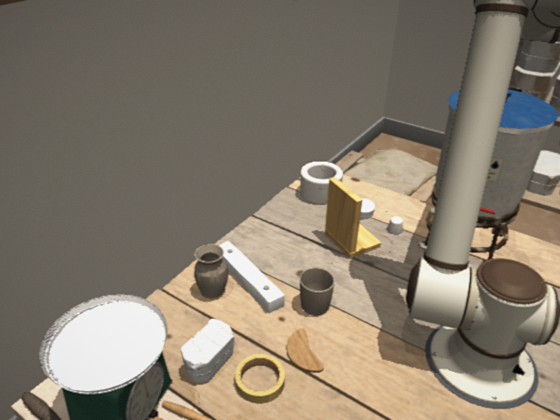

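View pics/top0.png

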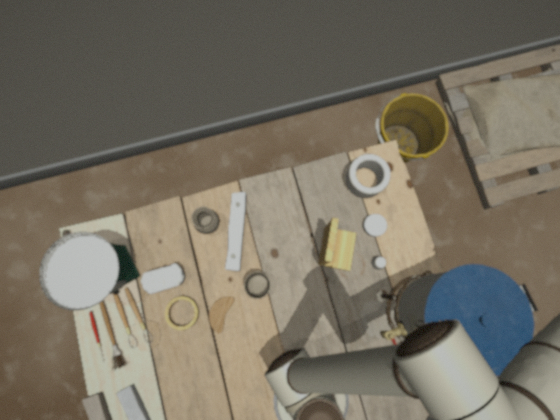

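The scene view shows the board at about (345,215), the batten from (225,245) to (278,300), the cup at (316,290), the vase at (210,272), the tin at (365,208) and the plug at (396,225). In the top view they're at: board (340,245), batten (236,230), cup (257,283), vase (205,220), tin (375,225), plug (380,262). I'll enlarge both.

Run:
```python
from h import *
d=load('top0');c=d['color'][180:310,180:400,::-1]; cv2.imwrite('pics/t0c.png',cv2.resize(c,None,fx=3.6,fy=3.6,interpolation=cv2.INTER_CUBIC))
d2=load('scene0');c=d2['color'][150:330,190:420,::-1]; cv2.imwrite('pics/s0c.png',cv2.resize(c,None,fx=3.3,fy=3.3,interpolation=cv2.INTER_CUBIC))
for n,D in(('top',d),('scene',d2)): print(n,np.linalg.inv(D['camera_from_world'])[:3].round(2).tolist(),D['camera_matrix'].tolist())
```

```text
top [[-0.01, -0.98, 0.2, 312.59], [-1.0, 0.01, -0.02, 110.36], [0.02, -0.2, -0.98, 1265.81]] [[406.07616957707444, 0.0, 280.1937381527647], [0.0, 406.07616957707444, 208.90921219427898], [0.0, 0.0, 1.0]]
scene [[-0.64, -0.44, 0.63, -222.63], [-0.77, 0.37, -0.53, 751.3], [0.0, -0.82, -0.58, 835.76]] [[492.67651697509524, 0.0, 270.0793800369138], [0.0, 492.67651697509524, 210.49463440079953], [0.0, 0.0, 1.0]]
```

View pics/t0c.png

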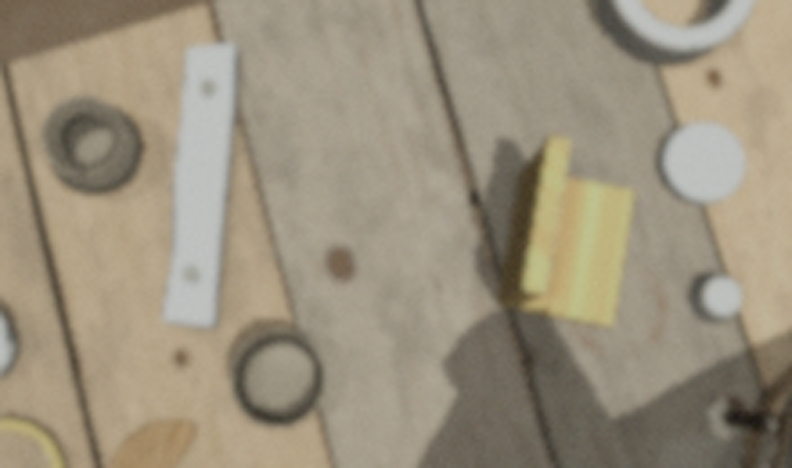

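View pics/s0c.png

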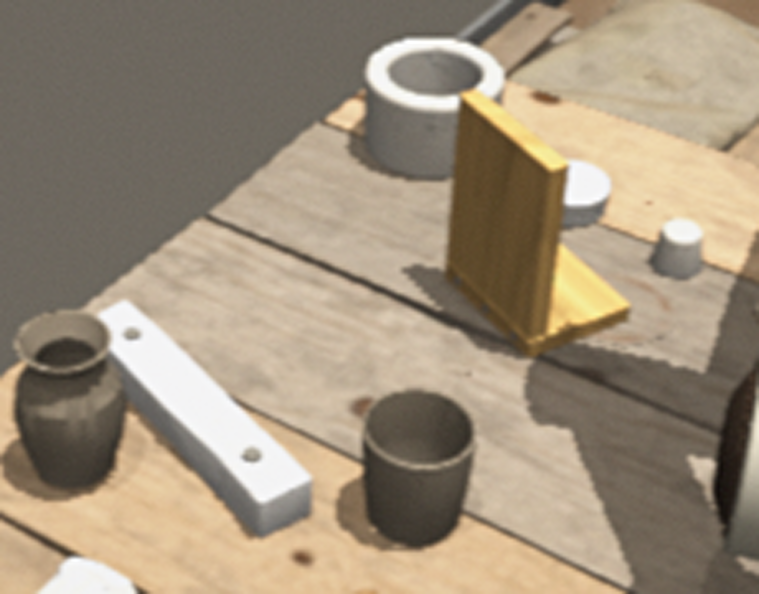

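Enlarged top crop: batten top corners (187,45), (237,43), (215,327), (164,320); board top edge (547,138)–(547,293); foot edge (632,187)–(612,325). Scene crop: bottom front edge of the board from (450,272) to (530,350). Next I'll convert these to world positions.

Run:
```python
from h import *
d=load('top0');s=load('scene0')
T=lambda u,v,z:pt(d,180+u/3.6,180+v/3.6,z).round(1)[:2]
S=lambda u,v,z:pt(s,190+u/3.3,150+v/3.3,z).round(1)[:2]
print('batten T',[T(*p,38) for p in((187,45),(237,43),(215,327),(164,320))])
print('batten S',[S(*p,38) for p in((125,302),(100,315),(310,485),(260,503))])
print('long top T',[T(*p,180) for p in((547,138),(570,140),(547,293),(524,290))])
print('long top S',[S(*p,180) for p in((462,95),(480,92),(564,160),(548,170))])
print('foot T',[T(*p,18) for p in((632,187),(612,325))])
print('edge S',[S(*p,0) for p in((450,272),(530,350))], S(628,318,0))
print('cup',T(282,372,83),S(418,425,83),'vase',T(95,142,118),'tin',T(703,162,28),'plug',T(722,296,38))
print('range check', pt(d,180+558/3.6,180+215/3.6), pt(d,180+200/3.6,180+180/3.6),pt(d,180+600/3.6,180+250/3.6))
```

```text
batten T [array([612.6, 233.2]), array([614.1, 190.2]), array([371.8, 207.1]), array([378. , 249.4])]
batten S [array([609.6, 195.5]), array([609. , 219.8]), array([366.9, 215.6]), array([375.8, 252.7])]
long top T [array([503.9, -53.5]), array([502.2, -70.9]), array([387.4, -49.3]), array([389.7, -32.3])]
long top S [array([502. , -55.4]), array([496.2, -69.3]), array([391. , -47.5]), array([389.7, -28.8])]
foot T [array([ 488.8, -150.1]), array([ 371. , -127.4])]
edge S [array([507.1, -64.6]), array([395.3, -41.2])] [ 371.6 -131.9]
cup [333.7 150. ] [329.4 153. ] vase [514.3 297.1] tin [ 508.6 -210.4] plug [ 393.2 -217.2]
range check [445.71332902 -60.1716125  176.63527485] [495.3145776  220.92670267  36.39981983] [ 434.52618075 -119.65004287   19.55307496]
```

```bash
cat >> h.py <<'E'
def cloud(d):
    v,u=np.mgrid[0:420,0:560]; z=d['range_z'].astype(float)
    K=d['camera_matrix']; P=np.stack([(u-K[0,2])/K[0,0]*z,(v-K[1,2])/K[1,1]*z,z],-1)
    T=np.linalg.inv(d['camera_from_world']); W=P@T[:3,:3].T+T[:3,3]; W[z==0]=np.nan; return W
E
python3 - <<'E'
from h import *
for n in('top0','scene0'):
    W=cloud(load(n)); 
    def sel(x0,x1,y0,y1,z0,z1):
        m=(W[...,0]>x0)&(W[...,0]<x1)&(W[...,1]>y0)&(W[...,1]<y1)&(W[...,2]>z0)&(W[...,2]<z1); return W[m]
    p=sel(370,530,-100,0,170,190); print(n,'top',len(p),p.mean(0).round(1),cv2.minAreaRect(p[:,:2].astype(np.float32)))
    p=sel(360,520,-170,-70,12,28); print('foot',len(p),cv2.minAreaRect(p[:,:2].astype(np.float32)), p[:,2].mean())
    p=sel(350,640,170,260,30,45); print('batten',len(p),cv2.minAreaRect(p[:,:2].astype(np.float32)),p[:,2].mean())
    p=sel(350,640,-40,170,-15,15); print('bench',len(p),p[:,2].mean())
    if n=='scene0':
        p=sel(385,520,-85,-15,25,165); c=p.mean(0); u,s,vt=np.linalg.svd(p-c,full_matrices=0); print('face',len(p),c.round(1),vt[2].round(3),(s/len(p)**.5).round(1))
        p=sel(350,640,170,230,5,33); c=p.mean(0);print(c,len(p))
E
```

```text
top0 top 316 [447.1 -50.5 179.9] ((448.06842041015625, -51.22623062133789), (19.020896911621094, 119.53036499023438), 78.54705810546875)
foot 762 ((436.5367431640625, -110.20512390136719), (63.14852523803711, 120.02396392822266), 78.27271270751953) 18.4742368918717
batten 1093 ((481.116943359375, 220.73419189453125), (266.5955810546875, 76.15026092529297), 4.453423023223877) 37.599037556362056
bench 5816 -0.515345693745435
scene0 top 312 [439.9 -46.8 178.9] ((444.2686767578125, -49.99916458129883), (21.547025680541992, 121.64530944824219), 78.34392547607422)
foot 352 ((419.9621887207031, -107.551513671875), (62.419864654541016, 97.47209167480469), 75.86101531982422) 18.94488888632238
batten 1283 ((493.85198974609375, 221.74371337890625), (45.76760482788086, 245.61520385742188), 85.73343658447266) 37.88811583368333
bench 4986 0.2031032696982935
face 1502 [436.4 -42.   97.6] [ 0.163  0.987 -0.001] [40.3 37.5  3.4]
[372.66768045 220.18835662  19.04207494] 67
```

Run:
```python
from h import *
W=cloud(load('top0'));
for x in range(0,800,80):
    r=[]
    for y in range(-700,301,80):
        m=(abs(W[...,0]-x)<40)&(abs(W[...,1]-y)<40); r.append(int(np.nanmax(W[...,2][m])) if m.any() else -1)
    print(x,r)
```

```text
0 [-1, -1, -1, -1, -1, 7, 6, 6, 242, 245, 210, 7, 7]
80 [-1, -1, -1, -1, -1, -1, -752, -1, 439, 431, 270, 7, 7]
160 [-1, -1, -1, -1, 399, 698, 727, 738, 730, 505, 269, 6, 13]
240 [-1, -1, -1, 395, 609, 676, 703, 738, 737, 7, 6, 7, 15]
320 [-1, -1, -1, 393, 399, 400, 397, 8, 7, 6, 87, 86, 12]
400 [-751, -1, -1, -1, 391, 391, 44, 25, 185, 7, 84, 88, 44]
480 [-746, -1, -1, -1, 6, 7, 33, 34, 185, 8, 7, 45, 123]
560 [-745, -1, -1, -1, 7, 8, 79, 73, 7, 6, 6, 45, 121]
640 [-740, -1, -1, -1, 3, 6, 86, 86, 8, 6, 7, 41, 41]
720 [-743, -749, -1, -1, -1, 6, 86, 84, 5, 6, 3, 3, -748]
```

Run:
```python
from h import *
d=load('top0')
for u,v in((425,318),(533,318),(478,266),(478,330)): print(pt(d,u,v,395).round(0))
W=cloud(d); m=(W[...,2]>100)&(W[...,1]<-200); print(np.nanmax(W[...,2][260:400,440:540]))
```

```text
[ 253. -208.  395.]
[ 250. -437.  395.]
[ 360. -332.  395.]
[ 228. -317.  395.]
738.929974423551
```

Emit:
apply_moves(
  plan=[-0.5, 0, 0, 0.04, 0, -0.3, 0, 0, 0.08, 0, -0.2, 0, 0, 0.12, 0, -0.1, 0, 0, 0.16, 0, 0, 0, 0, 0.2, 0, 0, 0, 0, 0.24, 0, 0, 0, 0, 0.26, 0, 0, 0, 0, 0.26, 0],
)

```text
clock: 0.77
position: [175.4, -600.6, 497.2]
ee_rot: [-0.142, 0.99, -0.005, 0.001]
contact_force: [0.3, 1.6, 0.2]
gripper_width: 42.4
```

Emit:
apply_moves(
  plan=[0, 0.018, 0.034, 0, -4, 0, 0.036, 0.068, 0, -8, 0, 0.054, 0.102, 0, -12, 0, 0.072, 0.136, 0, -16, 0, 0.09, 0.17, 0, -20, 0, 0.108, 0.204, 0, -24, 0, 0.126, 0.238, 0, -28, 0, 0.144, 0.272, 0, -28],
)

```text
clock: 1.43
position: [319.8, -325.8, 490.4]
ee_rot: [0.103, 0.995, 0.001, -0.001]
contact_force: [1.1, -0.8, 1.1]
gripper_width: 42.7
```

Emit:
apply_moves(
  plan=[0, 0.018, 0.034, 0, 0, 0, 0.036, 0.068, 0, 0, 0, 0.054, 0.102, 0, 0, 0, 0.072, 0.136, 0, 0, 0, 0.09, 0.17, 0, 0, 0, 0.108, 0.204, 0, 0, 0, 0.115, 0.213, -0.03, 0, 0, 0.115, 0.213, -0.06, 0],
)

```text
clock: 2.1
position: [436.3, -112.1, 430.1]
ee_rot: [0.099, 0.995, 0.001, 0.001]
contact_force: [0.3, -0.3, -0.3]
gripper_width: 42.8
```

Run:
```python
from h import *
print(arm.read_state()['position'],arm.read_state()['ee_rot'])
snap('scene','scene1')
```

```text
[ 436.30361419 -112.07134973  430.11701072] [9.94845619e-02 9.95038629e-01 6.15194286e-04 7.55097364e-04]
```

View pics/scene1.png

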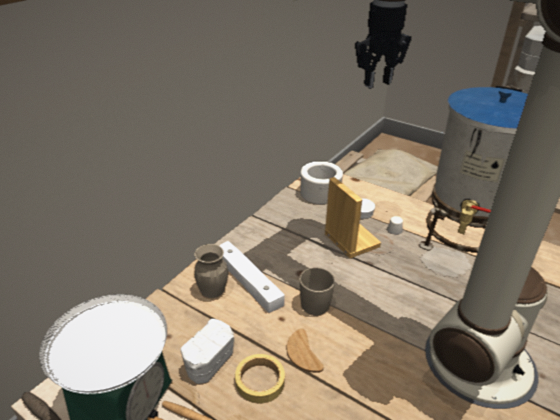

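Run:
```python
from h import *
d=load('scene1'); W=cloud(d); ux=np.array([.199,.98]); uy=np.array([-.98,.199]); p=arm.read_state()['position']
print(p)
m=(abs(W[...,0]-p[0])<80)&(abs(W[...,1]-p[1])<80)&(W[...,2]>400)&(W[...,2]<520)
q=W[m]; X=(q[:,:2]-p[:2])@ux; Y=(q[:,:2]-p[:2])@uy; Z=q[:,2]-p[2]
for z in range(-5,85,5):
    k=(Z>=z)&(Z<z+5); 
    if k.any(): 
        h=np.histogram(X[k],bins=np.arange(-64,65,8))[0]; print(z,h, Y[k].min().round(),Y[k].max().round())
print(Z.min(),X.min(),X.max())
c=d['color'][0:110,340:430,::-1]; cv2.imwrite('pics/g1.png',cv2.resize(c,None,fx=6,fy=5.4,interpolation=cv2.INTER_CUBIC)[:600])
```

```text
[ 431.82040001 -112.18223716  421.53015039]
10 [0 0 0 0 0 9 0 0 0 0 2 9 0 0 0 0] -13.0 7.0
15 [ 0  0  0  0  2 18  0  0  0  0  2  8  2  0  0  0] -12.0 10.0
20 [ 0  0  0  2  3 17  0  0  0  0  1 10 13  0  0  0] -15.0 11.0
25 [ 0  0  0  2  4 18  0  0  0  0  3 11  9  0  0  0] -11.0 9.0
30 [ 0  0  0  1  3 17  0  0  0  0  0 10 11  0  0  0] -16.0 11.0
35 [ 0  0  0  2  4 16  0  0  0  0  1 11 13  0  0  0] -14.0 11.0
40 [ 0  0  0  3  3 18  0  0  0  0  3  7 11  0  0  0] -16.0 9.0
45 [ 0  0  0  1  4 17  0  0  0  0  2  9 13  0  0  0] -12.0 9.0
50 [ 0  0  0  1 11 10  0  0  0  0  0  4  9  1  0  0] -16.0 11.0
55 [ 0  0  6  3  8 17  0  0  0  0  1  7  8  2  4  0] -15.0 11.0
60 [ 0  3 12  5 15 13  0  0  0  0  3 10 11  4 23  0] -18.0 13.0
65 [ 0  7 11  2 10 14  0  0  0  0  8  9  3  5 23  1] -17.0 11.0
70 [ 1 10  8  1  3 14  1  0  0  0  5 13  2  5 15  4] -15.0 13.0
75 [ 2  9  7  0  2 17  5  0  0  0  7 26  0  3  8 10] -16.0 16.0
80 [ 2 11  8  0  3 10  6  0  3  0 15 22  0  1  6 18] -16.0 17.0
10.997159671885242 -64.1212650324278 65.6632098555345
```

View pics/g1.png

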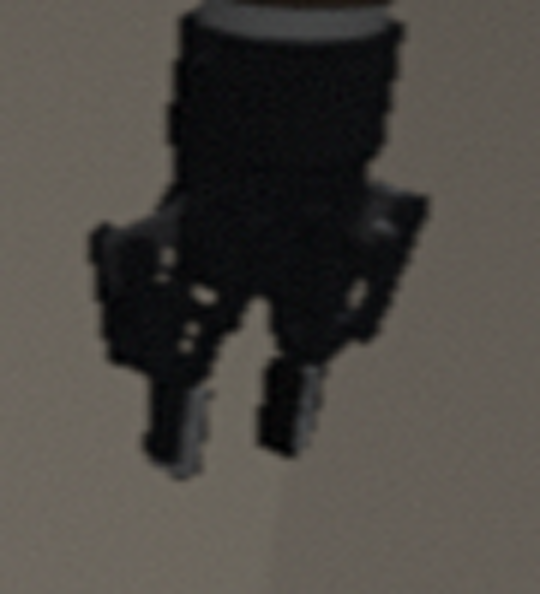

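Emit:
apply_moves(
  plan=[0, -0.005, -0.017, -0.03, 0, 0, -0.005, -0.017, -0.065, 0, 0, -0.005, -0.017, -0.1, 0, 0, -0.005, -0.017, -0.135, 0, 0, -0.005, -0.017, -0.17, 0, 0, -0.005, -0.017, -0.2, 0, 0, -0.005, -0.017, -0.23, 0, 0, -0.005, -0.017, -0.23, 0],
)

```text
clock: 2.82
position: [425.3, -131.8, 196.1]
ee_rot: [0.103, 0.995, -0.0, -0.007]
contact_force: [-0.5, 0.3, -0.6]
gripper_width: 42.6
```

Run:
```python
from h import *
for i in range(3):print(arm.read_state()['position'],arm.read_state()['clock']); snap('scene','scene2')
d=load('scene2');c=d['color'][120:280,270:430,::-1]; cv2.imwrite('pics/s2c.png',cv2.resize(c,None,fx=3.7,fy=3.7,interpolation=cv2.INTER_CUBIC))
```

```text
[ 425.33507009 -131.79602631  196.0750392 ] 2.8167
[ 427.67911171 -132.16826644  199.35888227] 2.8667
[ 429.73316446 -132.30756156  201.71512465] 2.9167
```

View pics/s2c.png

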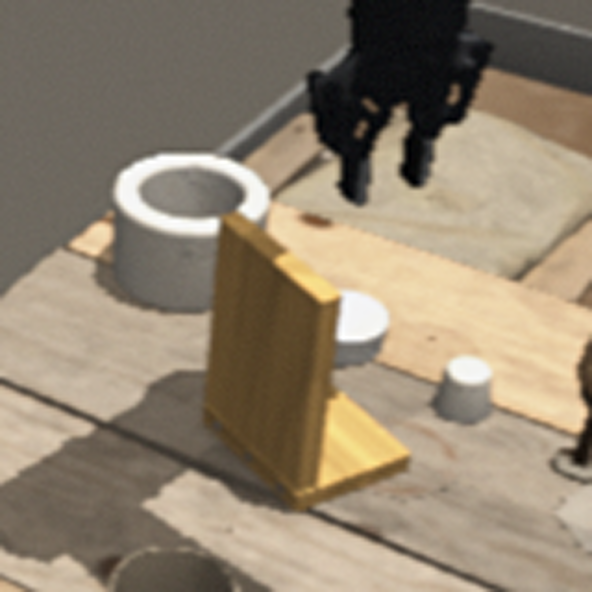

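The fingers hang over the foot at about (385,185) in the crop and the board is untouched. I'll descend behind the long leg.

Emit:
apply_moves(
  plan=[0, 0, 0, -0.03, 0, 0, 0, 0, -0.06, 0, 0, 0, 0, -0.09, 0, 0, 0, 0, -0.115, 0, 0, 0, 0, -0.135, 0, 0, 0, 0, -0.15, 0, 0, 0, 0, -0.153, 0, 0, 0, 0, -0.153, 0],
)

```text
clock: 3.63
position: [431.1, -131.9, 49.2]
ee_rot: [0.102, 0.995, -0.0, 0.001]
contact_force: [0.5, 0.1, 0.2]
gripper_width: 42.6
```

Emit:
apply_moves(
  plan=[0, 0, 0, 0, 0, 0, 0, 0, 0, 0],
)

```text
clock: 3.8
position: [431.3, -131.8, 50.1]
ee_rot: [0.102, 0.995, 0.0, 0.002]
contact_force: [-0.0, -0.0, -0.3]
gripper_width: 42.3
```

```bash
cat > look.py <<'E'
import sys
from h import *
n=sys.argv[1]; s=arm.read_state(); print(s['clock'],s['position'].round(1),s['contact_force'].round(1))
O=np.array([448.5,-42.]);ux=np.array([.199,.98]);uy=np.array([-.98,.199]); r=s['position'][:2]-O; print('X',(r@ux).round(1),'Y',(r@uy).round(1))
d=snap('scene','s'+n);d2=snap('top','t'+n)
a=cv2.resize(d['color'][140:290,240:420,::-1],None,fx=2.9,fy=2.9,interpolation=cv2.INTER_CUBIC)
b=cv2.resize(d2['color'][180:300,290:400,::-1],None,fx=2.4,fy=2.4,interpolation=cv2.INTER_CUBIC)
o=np.zeros((435,522+264,3),np.uint8);o[:435,:522]=a;o[:288,522:]=b; cv2.imwrite('pics/c'+n+'.png',o)
E
python3 look.py 3
```

```text
3.8 [ 431.3 -131.8   50.1] [-0.  -0.  -0.3]
X -91.4 Y -1.0
```

View pics/c3.png

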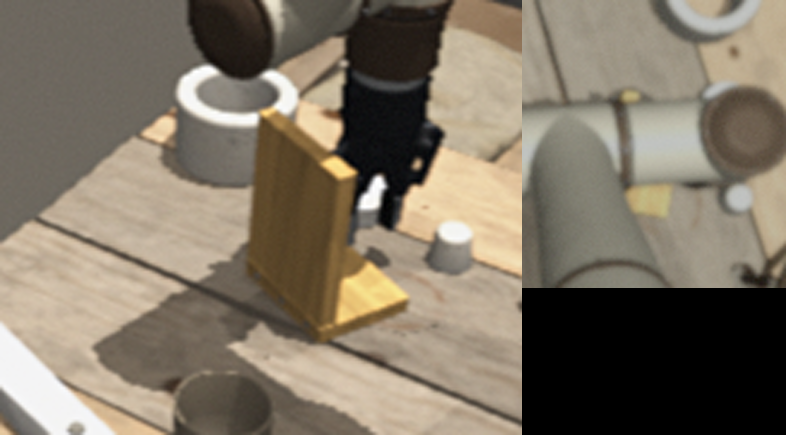

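Emit:
apply_moves(
  plan=[0, 0.001, 0.006, 0, 0, 0, 0.002, 0.012, 0, 0, 0, 0.003, 0.016, 0, 0, 0, 0.004, 0.02, 0, 0, 0, 0.005, 0.024, 0, 0, 0, 0.006, 0.028, 0, 0, 0, 0.006, 0.032, 0, 0, 0, 0.006, 0.032, 0, 0],
)

```text
clock: 4.57
position: [435.7, -99.2, 48.3]
ee_rot: [0.101, 0.995, 0.0, -0.0]
contact_force: [0.7, -0.4, 0.6]
gripper_width: 42.6
```

```bash
python3 look.py 4
```

```text
4.5667 [435.7 -99.2  48.3] [ 0.7 -0.4  0.6]
X -58.6 Y 1.1
```

View pics/c4.png

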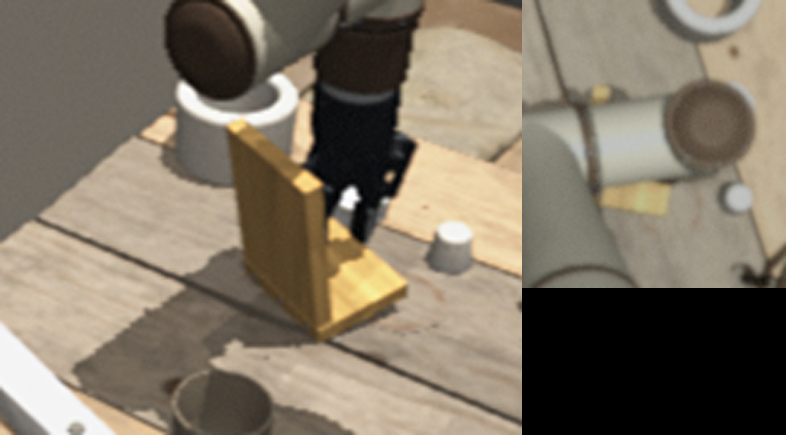

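```bash
cat > th.py <<'E'
import sys
from h import *
def theta(n,th0=None):
    W=cloud(load(n)).reshape(-1,3);W=W[~np.isnan(W[:,0])]
    O=np.array([448.5,-42.]);ux=np.array([.199,.98]);uy=np.array([-.98,.199])
    X=(W[:,:2]-O)@ux;Y=(W[:,:2]-O)@uy;Z=W[:,2]
    k=(abs(Y)<50)&(X>-40)&(X<200)&(Z>12)&(Z<185); P=np.c_[X,Y,Z][k]
    rng=np.random.default_rng(0);best=0
    for i in range(800):
        a=P[rng.choice(len(P),3,False)]; nn=np.cross(a[1]-a[0],a[2]-a[0]); l=np.linalg.norm(nn)
        if l<500: continue
        nn/=l; 
        if abs(nn[1])>.35: continue
        inl=abs((P-a[0])@nn)<3
        if inl.sum()>best: best=inl.sum();I=inl
    Q=P[I];c=Q.mean(0);nn=np.linalg.svd(Q-c,full_matrices=0)[2][2]; nn*=np.sign(nn[0]) or 1
    th=np.arctan2(-nn[2],nn[0]); x0=c[0]+(nn[2]*c[2]+nn[1]*c[1])/nn[0]
    print('theta',th.round(3),'X0',x0.round(1),'yawdev',np.arctan2(nn[1],nn[0]).round(3),'n',best)
if __name__=='__main__':
    for n in sys.argv[1:]: theta(n)
E
python3 th.py scene0 s3 s4; echo 'import th; th.theta("s"+n)'>>look.py
```

```text
theta -0.0 X0 -1.2 yawdev -0.003 n 1318
theta -0.001 X0 -1.3 yawdev -0.005 n 1313
theta 0.19 X0 -1.3 yawdev -0.005 n 1002
```

Emit:
apply_moves(
  plan=[0, 0, 0.002, 0, 0, 0, 0.001, 0.003, 0, 0, 0, 0.001, 0.005, 0, 0, 0, 0.001, 0.006, 0, 0, 0, 0.001, 0.008, 0, 0, 0, 0.002, 0.009, 0, 0, 0, 0.002, 0.01, 0, 0, 0, 0.002, 0.01, 0, 0],
)

```text
clock: 5.33
position: [437.7, -89.6, 48.3]
ee_rot: [0.102, 0.995, 0.0, 0.0]
contact_force: [-0.3, -0.7, -0.0]
gripper_width: 42.4
```

```bash
python3 look.py 5
```

```text
5.3333 [437.7 -89.6  48.3] [-0.3 -0.7 -0. ]
X -48.8 Y 1.1
theta 0.255 X0 -1.4 yawdev -0.004 n 881
```

View pics/c5.png

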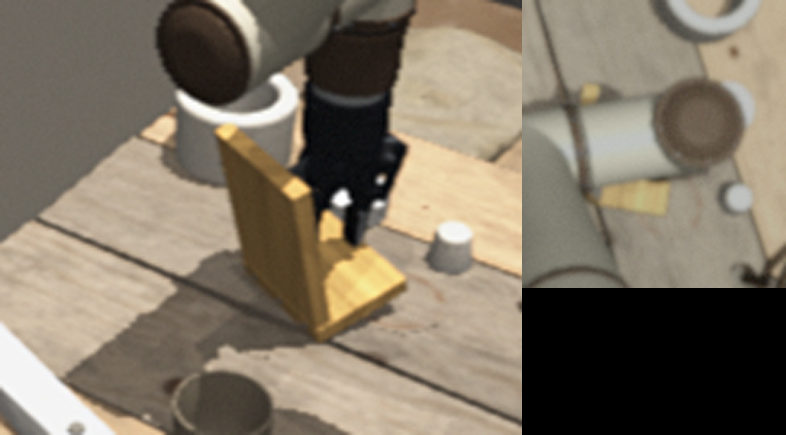

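Emit:
apply_moves(
  plan=[0, 0, 0.001, -0.002, 0, 0, 0.001, 0.003, -0.003, 0, 0, 0.001, 0.004, -0.004, 0, 0, 0.001, 0.006, -0.004, 0, 0, 0.001, 0.007, -0.004, 0, 0, 0.002, 0.008, -0.004, 0, 0, 0.002, 0.009, -0.004, 0, 0, 0.002, 0.009, -0.004, 0],
)

```text
clock: 6.1
position: [439.8, -80.6, 44.4]
ee_rot: [0.102, 0.995, 0.0, 0.0]
contact_force: [-0.0, -0.1, -0.4]
gripper_width: 42.7
```

```bash
python3 look.py 6
```

```text
6.1 [439.8 -80.6  44.4] [-0.  -0.1 -0.4]
X -39.6 Y 0.9
theta 0.343 X0 -1.5 yawdev -0.004 n 720
```

View pics/c6.png

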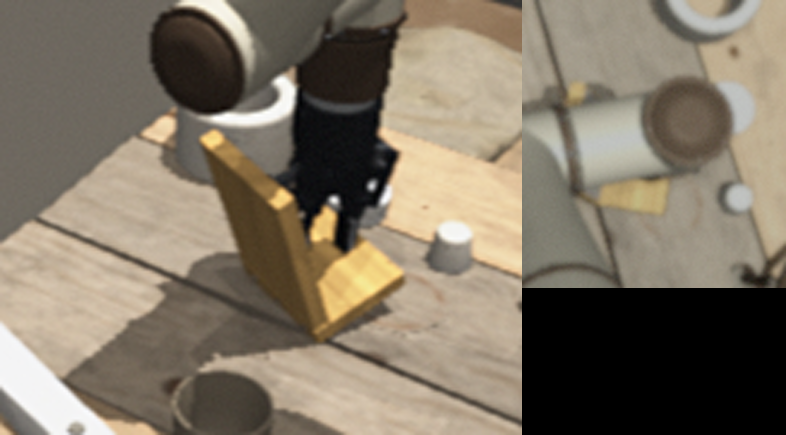

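```bash
cat > arc.py <<'E'
import numpy as np,sys
# args: th0 s0 then th:s pairs ; prints world shifts of tip relative to (th0,s0)
ux=np.array([.199,.98])
def tip(t,s): return np.array([-s*np.cos(t)+18*np.sin(t), s*np.sin(t)+18*np.cos(t)])
a=[tuple(map(float,x.split(':'))) for x in sys.argv[1:]]
p0=tip(*a[0])
for t,s in a[1:]:
    d=tip(t,s)-p0; print(t,s,(d[0]*ux).round(1),d[1].round(1))
E
python3 arc.py .343:85 .36:86 .38:87 .40:88 .43:89 .46:90 .49:91 .52:91 .55:91
```

```text
0.36 86.0 [-0.  -0.1] 1.6
0.38 87.0 [-0.  -0.1] 3.4
0.4 88.0 [-0. -0.] 5.3
0.43 89.0 [0.1 0.6] 7.9
0.46 90.0 [0.3 1.3] 10.5
0.49 91.0 [0.4 2.1] 13.2
0.52 91.0 [0.8 3.9] 15.3
0.55 91.0 [1.2 5.7] 17.4
```

Emit:
apply_moves(
  plan=[0, 0, 0.001, 0.001, 0, 0, 0, 0.001, 0.003, 0, 0, 0, 0.001, 0.005, 0, 0, 0, 0.002, 0.008, 0, 0, 0, 0.002, 0.01, 0, 0, 0, 0.003, 0.013, 0, 0, 0.001, 0.004, 0.015, 0, 0, 0.001, 0.006, 0.017, 0],
)

```text
clock: 6.87
position: [440.9, -74.7, 61.7]
ee_rot: [0.102, 0.995, 0.0, 0.0]
contact_force: [0.1, 0.6, 0.1]
gripper_width: 42.9
```

```bash
python3 look.py 7
```

```text
6.8667 [440.9 -74.7  61.7] [0.1 0.6 0.1]
X -33.6 Y 0.9
theta 0.335 X0 -1.3 yawdev -0.003 n 732
```

View pics/c7.png

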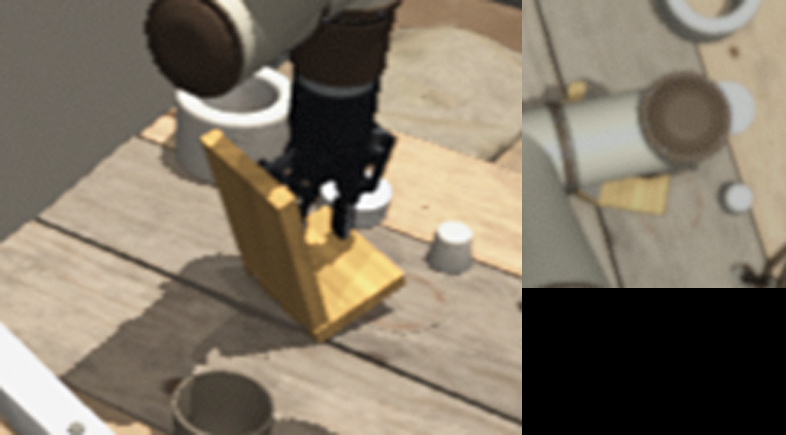

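Emit:
apply_moves(
  plan=[0, 0, 0, -0.004, 0, 0, 0, 0, -0.008, 0, 0, 0, 0, -0.011, 0, 0, 0, 0, -0.013, 0, 0, 0, 0.001, -0.013, 0, 0, 0, 0.002, -0.013, 0, 0, 0, 0.002, -0.013, 0, 0, 0, 0.002, -0.013, 0],
)

```text
clock: 7.63
position: [440.7, -72.7, 48.4]
ee_rot: [0.102, 0.995, 0.0, 0.0]
contact_force: [-0.4, 0.3, 0.2]
gripper_width: 42.7
```

```bash
python3 look.py 8
```

```text
7.6333 [440.7 -72.7  48.4] [-0.4  0.3  0.2]
X -31.6 Y 1.5
theta 0.462 X0 -1.0 yawdev -0.002 n 456
```

View pics/c8.png

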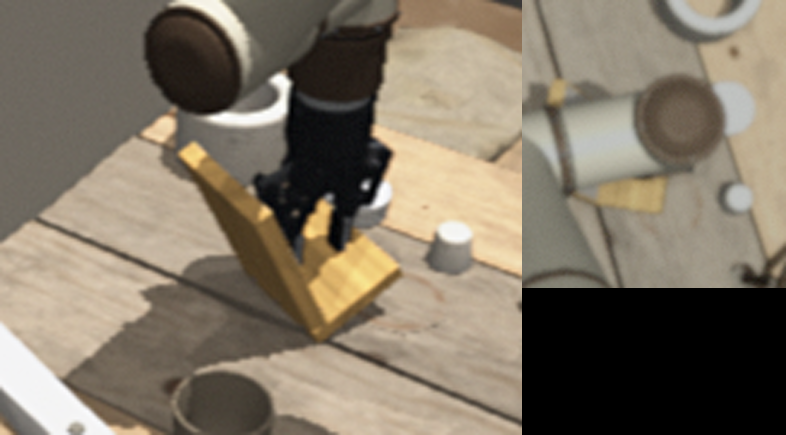

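```bash
python3 arc.py .462:83 .48:84 .50:85 .53:86 .56:87 .59:88 .62:89 .65:90 .68:90;  echo; python3 arc.py .68:90 .72:90 .76:90 .80:90 .84:90 .88:90 .92:90 .96:90 1.0:90
```

```text
0.48 84.0 [0.  0.1] 1.6
0.5 85.0 [0.1 0.3] 3.4
0.53 86.0 [0.2 1.1] 5.9
0.56 87.0 [0.4 2.1] 8.4
0.59 88.0 [0.6 3.1] 10.8
0.62 89.0 [0.9 4.2] 13.3
0.65 90.0 [1.1 5.4] 15.7
0.68 90.0 [1.5 7.5] 17.5

0.72 90.0 [0.6 2.8] 2.3
0.76 90.0 [1.2 5.7] 4.5
0.8 90.0 [1.8 8.7] 6.5
0.84 90.0 [ 2.4 11.8] 8.4
0.88 90.0 [ 3.  14.9] 10.2
0.92 90.0 [ 3.7 18.1] 11.9
0.96 90.0 [ 4.3 21.4] 13.5
1.0 90.0 [ 5.  24.7] 14.9
```

The board has gone past balance and its foot is resting under the finger at about (342,245). Now I'll ease it along the arc.

Emit:
apply_moves(
  plan=[0, 0, 0, 0.002, 0, 0, 0, 0, 0.003, 0, 0, 0, 0.001, 0.006, 0, 0, 0, 0.002, 0.008, 0, 0, 0.001, 0.003, 0.011, 0, 0, 0.001, 0.004, 0.013, 0, 0, 0.001, 0.005, 0.015, 0, 0, 0.001, 0.006, 0.016, 0],
)

```text
clock: 8.4
position: [442.1, -66.5, 64.8]
ee_rot: [0.102, 0.995, 0.0, 0.001]
contact_force: [1.3, 0.7, -0.1]
gripper_width: 42.3
```

```bash
python3 look.py 9
```

```text
8.4 [442.1 -66.5  64.8] [ 1.3  0.7 -0.1]
X -25.3 Y 1.4
theta -0.908 X0 31.3 yawdev -0.015 n 378
```

View pics/c9.png

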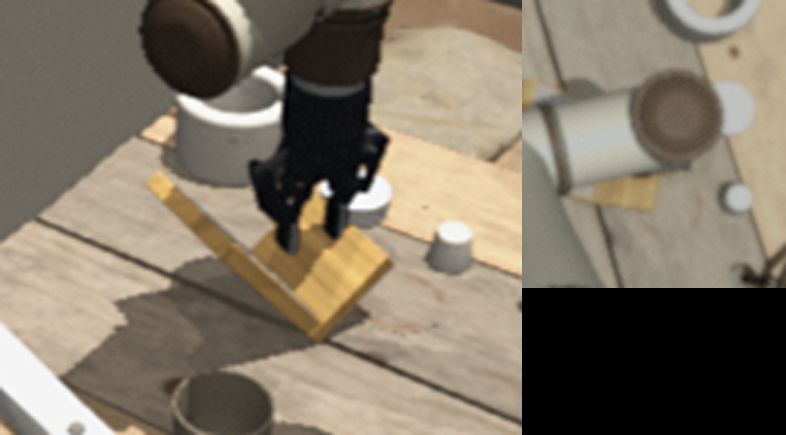

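```bash
python3 - <<'E'
s=open('th.py').read(); s=s.replace("    print('theta'","    if th<0: th+=np.pi/2; x0=x0-18/np.sin(th)\n    print('theta'"); open('th.py','w').write(s)
E
python3 arc.py .66:90 .70:90 .74:90 .78:90 .82:90 .86:90 .90:90 .93:90 .96:90
```

```text
0.7 90.0 [0.6 2.8] 2.3
0.74 90.0 [1.1 5.6] 4.6
0.78 90.0 [1.7 8.6] 6.7
0.82 90.0 [ 2.4 11.6] 8.7
0.86 90.0 [ 3.  14.7] 10.5
0.9 90.0 [ 3.6 17.9] 12.3
0.93 90.0 [ 4.1 20.3] 13.5
0.96 90.0 [ 4.6 22.7] 14.7
```

Emit:
apply_moves(
  plan=[0, 0.001, 0.003, 0.002, 0, 0, 0.001, 0.006, 0.005, 0, 0, 0.002, 0.009, 0.007, 0, 0, 0.002, 0.012, 0.009, 0, 0, 0.003, 0.015, 0.01, 0, 0, 0.004, 0.018, 0.012, 0, 0, 0.004, 0.02, 0.014, 0, 0, 0.004, 0.021, 0.014, 0],
)

```text
clock: 9.17
position: [446.1, -45.4, 78.7]
ee_rot: [0.101, 0.995, 0.0, 0.0]
contact_force: [-0.0, 0.7, 2.0]
gripper_width: 43.1
```

```bash
python3 look.py 10
```

```text
9.1667 [446.1 -45.4  78.7] [-0.   0.7  2. ]
X -3.8 Y 1.7
theta 0.995 X0 -38.6 yawdev -0.005 n 737
```

View pics/c10.png

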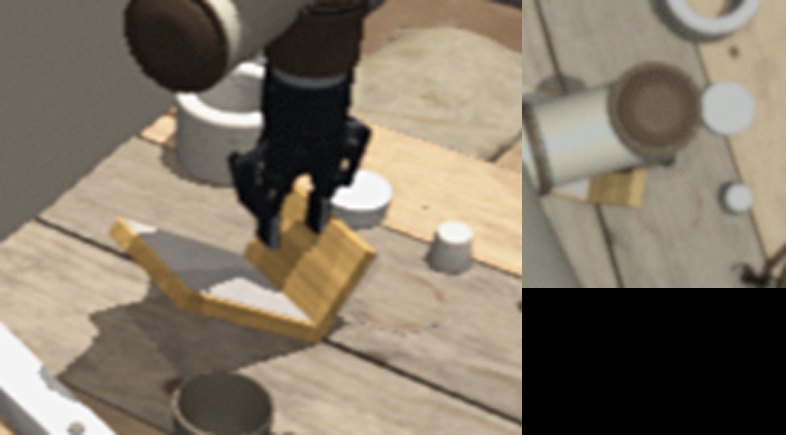

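```bash
python3 arc.py .99:90 1.02:90 1.05:89.5 1.08:89 1.11:88.5 1.14:88 1.17:87.5 1.20:87 1.23:87; echo; python3 arc.py 1.23:87 1.26:86.5 1.29:86 1.32:85.5 1.35:85 1.38:84.5 1.41:84 1.44:84 1.47:83.5 1.5:83 1.53:83 1.57:83
```

```text
1.02 90.0 [0.5 2.5] 1.0
1.05 89.5 [1.1 5.3] 1.5
1.08 89.0 [1.6 8.1] 1.9
1.11 88.5 [ 2.2 10.9] 2.2
1.14 88.0 [ 2.8 13.7] 2.4
1.17 87.5 [ 3.3 16.4] 2.5
1.2 87.0 [ 3.9 19.2] 2.5
1.23 87.0 [ 4.4 21.8] 2.9

1.26 86.5 [0.6 2.7] -0.2
1.29 86.0 [1.1 5.5] -0.4
1.32 85.5 [1.7 8.2] -0.7
1.35 85.0 [ 2.2 10.8] -1.1
1.38 84.5 [ 2.7 13.5] -1.6
1.41 84.0 [ 3.3 16.1] -2.2
1.44 84.0 [ 3.8 18.6] -2.4
1.47 83.5 [ 4.3 21.2] -3.1
1.5 83.0 [ 4.8 23.7] -3.9
1.53 83.0 [ 5.3 26.2] -4.3
1.57 83.0 [ 6.  29.4] -5.0
```

Emit:
apply_moves(
  plan=[0, 0, 0.002, 0.001, 0, 0, 0.001, 0.004, 0.001, 0, 0, 0.001, 0.006, 0.002, 0, 0, 0.002, 0.008, 0.002, 0, 0, 0.002, 0.01, 0.002, 0, 0, 0.002, 0.012, 0.002, 0],
)

```text
clock: 9.77
position: [448.0, -33.5, 80.5]
ee_rot: [0.102, 0.995, 0.0, 0.0]
contact_force: [0.7, 1.6, 2.3]
gripper_width: 42.8
```

```bash
python3 look.py 11
```

```text
9.7667 [448.  -33.5  80.5] [0.7 1.6 2.3]
X 8.2 Y 2.1
theta 1.119 X0 -47.7 yawdev -0.018 n 985
```

View pics/c11.png

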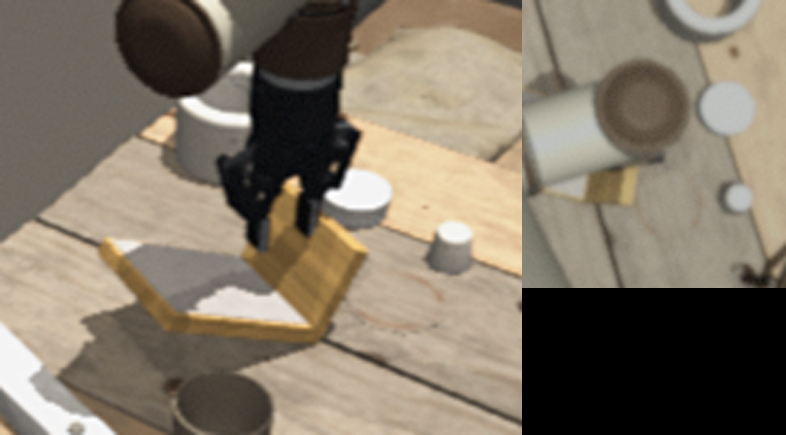

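```bash
python3 arc.py 1.12:87 1.15:87 1.18:86.5 1.21:86 1.24:85.5 1.27:85 1.30:85 1.32:84.5 1.34:84
```

```text
1.15 87.0 [0.5 2.5] 0.6
1.18 86.5 [1.1 5.3] 0.7
1.21 86.0 [1.6 8. ] 0.7
1.24 85.5 [ 2.2 10.7] 0.6
1.27 85.0 [ 2.7 13.4] 0.4
1.3 85.0 [ 3.2 16. ] 0.6
1.32 84.5 [ 3.6 17.8] 0.2
1.34 84.0 [ 4.  19.6] -0.3
```

Emit:
apply_moves(
  plan=[0, 0, 0.002, 0, 0, 0, 0.001, 0.005, 0, 0, 0, 0.001, 0.007, 0, 0, 0, 0.002, 0.009, 0, 0, 0, 0.002, 0.011, 0, 0, 0, 0.003, 0.013, 0, 0, 0, 0.003, 0.015, 0, 0, 0, 0.003, 0.016, 0, 0],
)

```text
clock: 10.53
position: [450.9, -17.5, 80.4]
ee_rot: [0.102, 0.995, 0.0, 0.0]
contact_force: [1.0, 2.0, 3.5]
gripper_width: 42.8
```

```bash
python3 look.py 12
```

```text
10.5333 [450.9 -17.5  80.4] [1.  2.  3.5]
X 24.5 Y 2.5
theta 1.283 X0 -72.5 yawdev -0.008 n 1228
```

View pics/c12.png

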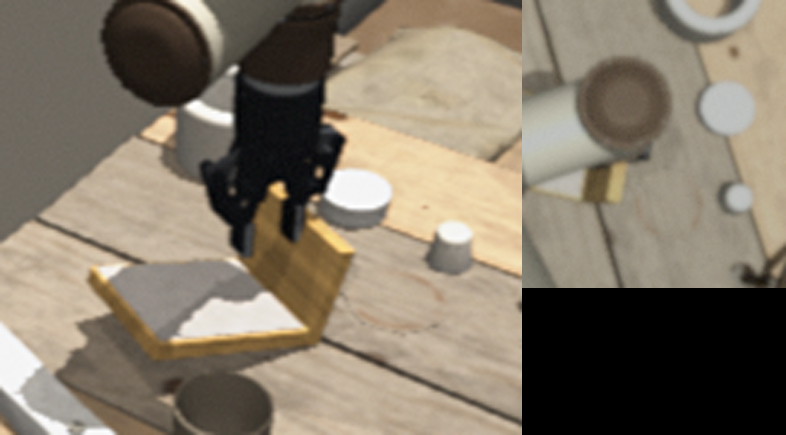

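Emit:
apply_moves(
  plan=[0, 0, 0.002, 0, 0, 0, 0.001, 0.004, -0.001, 0, 0, 0.001, 0.006, -0.001, 0, 0, 0.002, 0.008, -0.001, 0, 0, 0.002, 0.01, -0.002, 0, 0, 0.002, 0.011, -0.002, 0, 0, 0.003, 0.013, -0.003, 0, 0, 0.003, 0.014, -0.003, 0],
)

```text
clock: 11.3
position: [453.7, -3.5, 77.1]
ee_rot: [0.102, 0.995, 0.0, -0.0]
contact_force: [1.5, 2.0, 2.4]
gripper_width: 42.8
```

```bash
python3 look.py 13
```

```text
11.3 [453.7  -3.5  77.1] [1.5 2.  2.4]
X 38.7 Y 2.6
theta 1.424 X0 -136.6 yawdev -0.01 n 1390
```

View pics/c13.png

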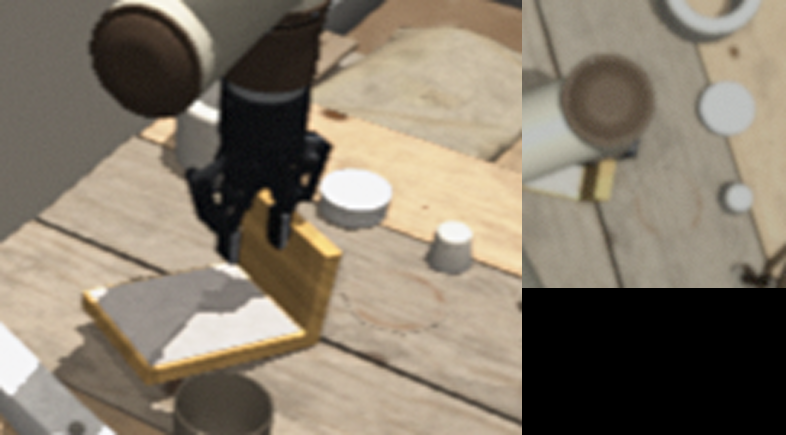

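Emit:
apply_moves(
  plan=[0, 0, 0.002, 0, 0, 0, 0.001, 0.003, -0.001, 0, 0, 0.001, 0.005, -0.001, 0, 0, 0.001, 0.007, -0.002, 0, 0, 0.002, 0.009, -0.002, 0, 0, 0.002, 0.011, -0.002, 0, 0, 0.003, 0.013, -0.002, 0, 0, 0.003, 0.015, -0.002, 0],
)

```text
clock: 12.07
position: [456.7, 11.4, 75.3]
ee_rot: [0.102, 0.995, -0.0, -0.0]
contact_force: [-0.2, -0.0, -1.1]
gripper_width: 42.7
```

```bash
python3 look.py 14
```

```text
12.0667 [456.7  11.4  75.3] [-0.2 -0.  -1.1]
X 53.9 Y 2.5
theta 0.001 X0 2724.9 yawdev 1.406 n 1482
```

View pics/c14.png

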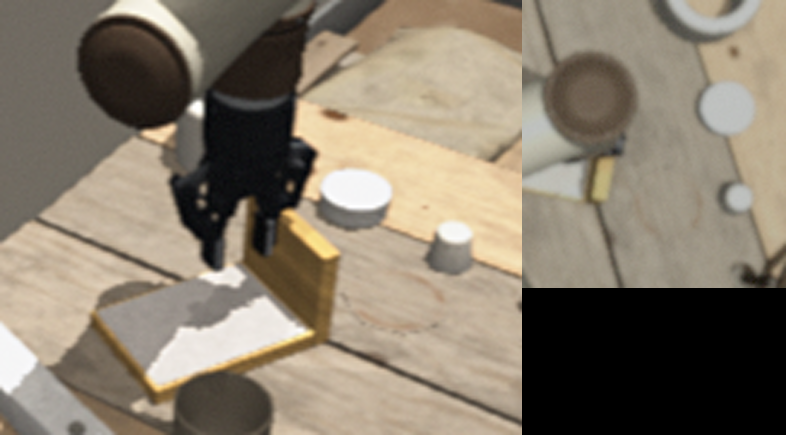

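Emit:
apply_moves(
  plan=[0, 0.001, 0.005, 0.01, 0, 0, 0.001, 0.005, 0.03, 0, 0, 0.001, 0.005, 0.06, 0, 0, 0, 0, 0.09, 0, 0, -0.003, -0.02, 0.12, 0, 0, -0.008, -0.05, 0.13, 0, 0, -0.014, -0.085, 0.13, 0, 0, -0.02, -0.12, 0.13, 0],
)

```text
clock: 12.83
position: [436.7, -109.6, 206.7]
ee_rot: [0.101, 0.995, 0.0, 0.002]
contact_force: [1.7, -0.9, -0.0]
gripper_width: 42.9
```

```bash
python3 look.py 15
python3 - <<'E'
from h import *
print(arm.read_state()['joints'].round(2))
W=cloud(load('s15')); X=W[...,0];Y=W[...,1];Z=W[...,2]
for nm,(a,b,y0,y1) in {'foot top':(90,110,-100,20),'leg':(12,24,-20,170)}.items():
  for n in('s15','t15'):
    W=cloud(load(n)); X=W[...,0];Y=W[...,1];Z=W[...,2]
    m=(X>375)&(X<560)&(Y>y0)&(Y<y1)&(Z>a)&(Z<b); p=W[m]
    if len(p)>20: print(nm,n,len(p),cv2.minAreaRect(p[:,:2].astype(np.float32)),p[:,2].mean())
E
```

```text
12.8333 [ 436.7 -109.6  206.7] [ 1.7 -0.9 -0. ]
X -68.6 Y -1.9
theta 0.002 X0 1052.6 yawdev -0.378 n 1481
[ 0.11  0.11 -0.44  0.   -1.02 -1.89]
foot top s15 297 ((444.70025634765625, -44.3526611328125), (21.180517196655273, 120.61227416992188), 78.13195037841797) 98.9886333918732
leg s15 1797 ((464.54681396484375, 45.67850112915039), (158.7647247314453, 125.55934143066406), 77.89559936523438) 19.513266568380832
leg t15 143 ((465.25567626953125, 112.28729248046875), (140.53721618652344, 63.44236755371094), 20.13092613220215) 18.674846840011455
```

View pics/c15.png

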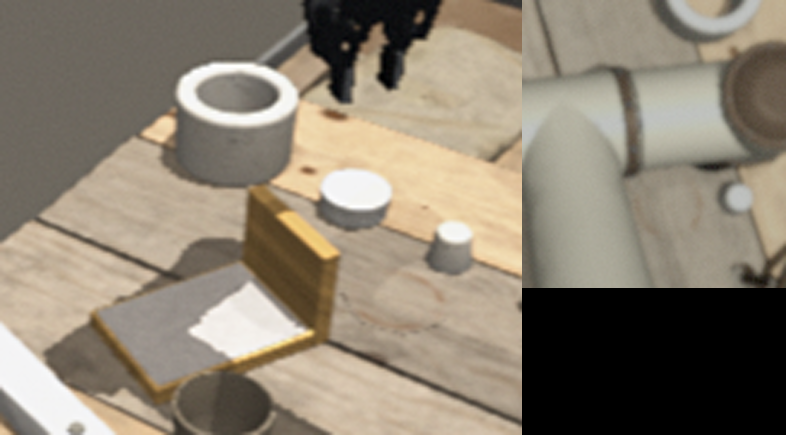

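Emit:
apply_moves(
  plan=[0, 0, 0, 0, 7, 0, 0, 0, 0, 14, 0, 0, 0, 0, 21, 0, 0, 0, 0, 28, 0, 0, 0, 0, 35, 0, 0, 0, 0, 42, 0, 0, 0, 0, 49, 0, 0, 0, 0, 56],
)

```text
clock: 13.6
position: [436.5, -108.4, 205.2]
ee_rot: [-0.38, 0.925, 0.0, -0.0]
contact_force: [0.4, -0.0, 0.6]
gripper_width: 42.2
```

Emit:
apply_moves(
  plan=[0, 0, 0, 0, 7, 0, 0, 0, 0, 14, 0, 0, 0, 0, 21, 0, 0, 0, 0, 28, 0, 0, 0, 0, 35, 0, 0, 0, -0.02, 41, 0, 0, 0, -0.05, 41, 0, 0, 0, -0.08, 41],
)

```text
clock: 14.27
position: [437.4, -108.3, 125.2]
ee_rot: [-0.678, 0.735, -0.001, 0.001]
contact_force: [0.5, 0.7, -0.6]
gripper_width: 42.9
```

Emit:
apply_moves(
  plan=[0, 0, 0, -0.02, 0, 0, 0, 0, -0.04, 0, 0, 0, 0, -0.06, 0, 0, 0, 0, -0.067, 0, 0, 0, 0, -0.067, 0, 0, 0, 0, -0.067, 0],
)

```text
clock: 14.77
position: [437.0, -108.6, 58.6]
ee_rot: [-0.678, 0.735, -0.0, -0.0]
contact_force: [1.3, -0.3, 0.6]
gripper_width: 42.8
```

```bash
python3 look.py 16; python3 -c "
from h import *
q=arm.read_state()['ee_rot'];from scipy.spatial.transform import Rotation as R
y=R.from_quat(q).as_matrix()[:,1];print(np.degrees(np.arctan2(y[1],y[0])))"
```

```text
14.7667 [ 437.  -108.6   58.6] [ 1.3 -0.3  0.6]
X -67.6 Y -2.0
theta 1.57 X0 -40920.8 yawdev 1.374 n 1496
175.3455719487284
```

View pics/c16.png

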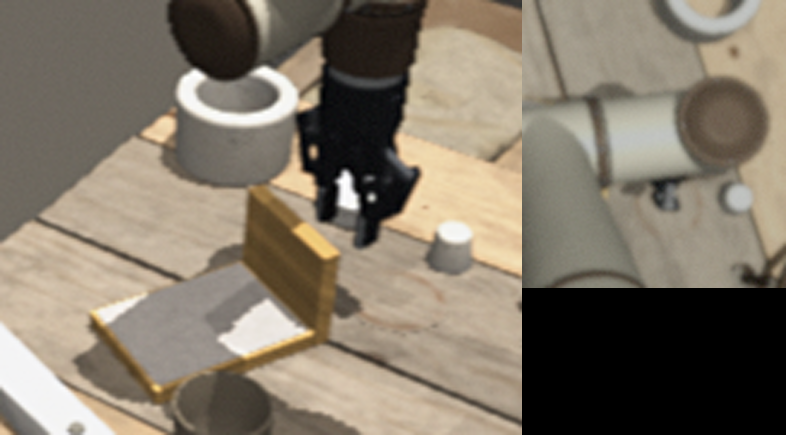

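Emit:
apply_moves(
  plan=[0, 0.001, 0.01, 0, 0, 0, 0.002, 0.02, 0, 0, 0, 0.002, 0.028, 0, 0, 0, 0.003, 0.034, 0, 0, 0, 0.003, 0.039, 0, 0, 0, 0.003, 0.043, 0, 0, 0, 0.004, 0.047, 0, 0, 0, 0.004, 0.051, 0, 0],
)

```text
clock: 15.53
position: [440.9, -57.7, 58.6]
ee_rot: [-0.678, 0.735, -0.0, 0.0]
contact_force: [0.9, -4.1, 2.3]
gripper_width: 42.4
```

Emit:
apply_moves(
  plan=[0, 0, 0.004, 0, 0, 0, 0.001, 0.008, 0, 0, 0, 0.001, 0.012, 0, 0, 0, 0.001, 0.016, 0, 0, 0, 0.001, 0.02, 0, 0, 0, 0.002, 0.024, 0, 0, 0, 0.002, 0.028, 0, 0, 0, 0.002, 0.03, 0, 0],
)

```text
clock: 16.2
position: [442.5, -27.2, 58.2]
ee_rot: [-0.678, 0.735, 0.0, -0.0]
contact_force: [0.6, -3.7, 1.7]
gripper_width: 43.0
```

```bash
cat > look2.py <<'E'
import sys
from h import *
n=sys.argv[1]; s=arm.read_state(); print(s['clock'],s['position'].round(1),s['contact_force'].round(1))
d=snap('scene','s'+n);d2=snap('top','t'+n)
cv2.imwrite('pics/c'+n+'.png',cv2.resize(d['color'][160:330,190:390,::-1],None,fx=3.5,fy=3.5,interpolation=cv2.INTER_CUBIC))
W=cloud(d); X=W[...,0];Y=W[...,1];Z=W[...,2]
b=np.array([493.9,221.5]);bx=np.array([.0745,.997]);by=np.array([-.997,.0745])
for nm,z0,z1,y0,y1 in(('foot',92,108,-100,60),('leg',13,24,-40,205)):
    m=(X>375)&(X<560)&(Y>y0)&(Y<y1)&(Z>z0)&(Z<z1)
    p=(W[m][:,:2]-b); p=np.c_[p@bx,p@by].astype(np.float32); r=cv2.minAreaRect(p); print(nm,len(p),r, 'max x',np.percentile(p[:,0],99.5))
    if nm=='leg':
        for lo,hi in((-60,-30),(-30,0),(0,30),(30,60),(60,90)):
            k=(p[:,1]>lo)&(p[:,1]<hi)
            if k.sum()>5: print(lo,np.percentile(p[k,0],98).round(1))
E
python3 look2.py 17
```

```text
16.2 [442.5 -27.2  58.2] [ 0.6 -3.7  1.7]
foot 363 ((-241.30303955078125, 30.869915008544922), (120.67130279541016, 47.66703796386719), 86.19538116455078) max x -216.47588
leg 2034 ((-146.81814575195312, 23.399227142333984), (125.06743621826172, 180.72482299804688), 86.4754638671875) max x -56.072426
-60 -62.2
-30 -61.8
0 -59.9
30 -57.9
60 -56.6
```

View pics/c17.png

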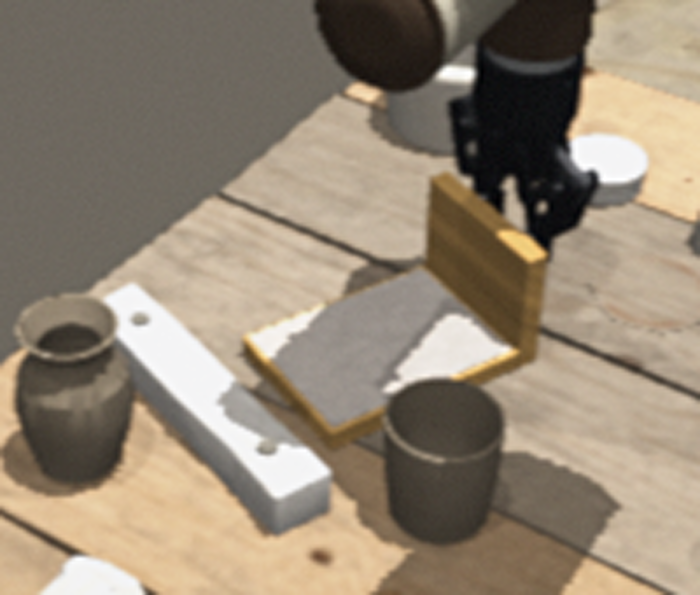

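Emit:
apply_moves(
  plan=[0, 0, 0.004, 0, 0, 0, 0.001, 0.008, 0, 0, 0, 0.001, 0.012, 0, 0, 0, 0.001, 0.016, 0, 0, 0, 0.001, 0.02, 0, 0, 0, 0.002, 0.024, 0, 0, 0, 0.002, 0.028, 0, 0, 0, 0.002, 0.031, 0, 0],
)

```text
clock: 16.97
position: [444.7, 3.7, 58.3]
ee_rot: [-0.678, 0.735, 0.0, -0.0]
contact_force: [0.6, -1.8, -0.5]
gripper_width: 42.4
```

```bash
python3 look2.py 18
```

```text
16.9667 [444.7   3.7  58.3] [ 0.6 -1.8 -0.5]
foot 368 ((-209.72076416015625, 30.118131637573242), (122.21243286132812, 43.530303955078125), 88.85010528564453) max x -188.37067
leg 1955 ((-120.77272033691406, 28.853321075439453), (124.07450866699219, 177.9237060546875), 89.77058410644531) max x -32.78726
-60 -41.1
-30 -37.1
0 -36.3
30 -35.2
60 -35.0
```

View pics/c18.png

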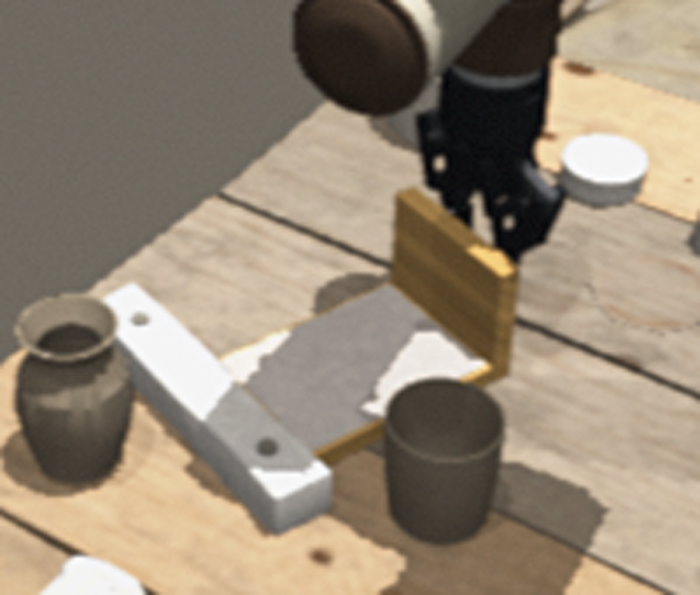

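Emit:
apply_moves(
  plan=[0, 0, 0.002, 0, 0, 0, 0, 0.004, 0, 0, 0, 0, 0.005, 0, 0, 0, 0, 0.006, 0, 0, 0, 0, 0.006, 0, 0],
)

```text
clock: 17.48
position: [444.5, 9.2, 58.3]
ee_rot: [-0.678, 0.735, 0.0, -0.0]
contact_force: [-1.0, -2.6, 0.9]
gripper_width: 42.9
```

Emit:
apply_moves(
  plan=[0, 0, 0.001, 0, 0, 0, 0, 0.002, 0, 0, 0, 0, 0.003, 0, 0],
)

```text
clock: 17.73
position: [444.5, 10.9, 58.7]
ee_rot: [-0.678, 0.735, -0.001, -0.001]
contact_force: [2.3, -15.5, 4.7]
gripper_width: 42.5
```

```bash
python3 look2.py 19
```

```text
17.7333 [444.5  10.9  58.7] [  2.3 -15.5   4.7]
foot 375 ((-202.85157775878906, 29.93244171142578), (124.38674926757812, 42.10795593261719), 88.60344696044922) max x -182.19086
leg 1889 ((-116.19877624511719, 29.130237579345703), (124.106201171875, 170.5015411376953), 89.82272338867188) max x -33.14178
-60 -41.6
-30 -36.9
0 -35.4
30 -35.8
60 -34.4
```

Emit:
apply_moves(
  plan=[0, 0, -0.002, 0, 0, 0, 0, -0.006, 0, 0, 0, -0.001, -0.015, 0, 0, 0, -0.003, -0.04, 0, 0, 0, -0.005, -0.07, 0, 0, 0, -0.005, -0.08, 0.02, 0, 0, -0.005, -0.08, 0.05, 0, 0, -0.005, -0.08, 0.08, 0],
)

```text
clock: 18.5
position: [438.6, -69.0, 138.5]
ee_rot: [-0.677, 0.736, 0.001, -0.001]
contact_force: [1.2, 0.2, 0.1]
gripper_width: 42.7
```

Emit:
apply_moves(
  plan=[0, 0, -0.01, 0.03, 0, 0, 0, -0.03, 0.06, 0, 0, 0, -0.06, 0.09, 0, 0, 0, -0.09, 0.12, 0, 0, 0, -0.09, 0.15, 0],
)

```text
clock: 18.92
position: [438.9, -160.8, 289.5]
ee_rot: [-0.676, 0.737, 0.0, -0.0]
contact_force: [0.0, 0.3, -0.1]
gripper_width: 42.7
```

```bash
python3 look2.py 20
python3 - <<'E'
from h import *
d=load('t20'); cv2.imwrite('pics/t20c.png',cv2.resize(d['color'][170:310,180:380,::-1],None,fx=4,fy=4,interpolation=cv2.INTER_CUBIC))
b=np.array([493.9,221.5]);bx=np.array([.0745,.997]);by=np.array([-.997,.0745])
for n in('t20','s20'):
    W=cloud(load(n)); p=(W[...,:2]-b);x=p@bx;y=p@by;z=W[...,2]
    for q in range(-40,100,20):
        k=(abs(y-q)<6)&(x>-60)&(x<-10)&~np.isnan(z)
        o=np.argsort(x[k]); print(n,q,[(round(a),round(c)) for a,c in zip(x[k][o],z[k][o])][::max(1,k.sum()//14)][-16:])
E
```

```text
18.9167 [ 438.9 -160.8  289.5] [ 0.   0.3 -0.1]
foot 311 ((-192.52383422851562, 30.46868324279785), (121.08411407470703, 20.756568908691406), 88.97074890136719) max x -182.13496
leg 1889 ((-117.32359313964844, 29.656234741210938), (123.93850708007812, 170.44869995117188), 89.79582214355469) max x -33.26483
-60 -46.3
-30 -35.8
0 -36.1
30 -34.9
60 -34.4
t20 -40 [(-52, -1), (-49, -1), (-46, 1), (-43, 2), (-40, 1), (-33, -2), (-30, -1), (-27, -5), (-24, -1), (-23, 33), (-22, 11), (-20, 34), (-17, 38), (-14, 37), (-12, 42), (-10, 37)]
t20 -20 [(-58, 21), (-55, 19), (-51, 19), (-48, 18), (-45, 18), (-42, 25), (-39, 17), (-36, 22), (-33, 16), (-30, 21), (-27, 19), (-23, 16), (-22, 40), (-19, 39), (-16, 34), (-13, 43)]
t20 0 [(-59, 21), (-57, 21), (-53, 19), (-50, 19), (-47, 20), (-44, 17), (-41, 23), (-37, 13), (-34, 19), (-29, 18), (-25, 18), (-22, 10), (-20, 34), (-17, 40), (-15, 40), (-12, 41)]
t20 20 [(-55, 17), (-52, 20), (-49, 21), (-46, 20), (-42, 15), (-40, 22), (-36, 17), (-33, 19), (-30, 24), (-27, 20), (-24, 20), (-22, 30), (-20, 39), (-17, 41), (-13, 39), (-10, 39)]
t20 40 [(-60
[... 1038 characters left out ...]
(-10, 39)]
s20 20 [(-59, 22), (-57, 19), (-54, 19), (-52, 20), (-49, 21), (-45, 21), (-43, 24), (-39, 21), (-37, 18), (-35, 18), (-22, 36), (-18, 40), (-14, 39), (-13, 39)]
s20 40 [(-59, 23), (-58, 19), (-55, 21), (-51, 21), (-47, 21), (-44, 22), (-43, 18), (-40, 22), (-37, 21), (-34, 23), (-21, 37), (-18, 39), (-15, 40), (-13, 37), (-10, 39)]
s20 60 [(-60, 21), (-58, 21), (-56, 18), (-53, 20), (-50, 22), (-47, 20), (-44, 18), (-42, 18), (-39, 20), (-37, 21), (-34, 22), (-19, 40), (-18, 38), (-15, 40), (-11, 41)]
s20 80 [(-57, 21), (-55, 5), (-53, 0), (-50, 20), (-48, 20), (-46, 20), (-43, 21), (-41, 22), (-39, 22), (-37, 18), (-36, 18), (-32, 21), (-19, 39), (-16, 41), (-14, 38), (-12, 41)]
```

View pics/c20.png

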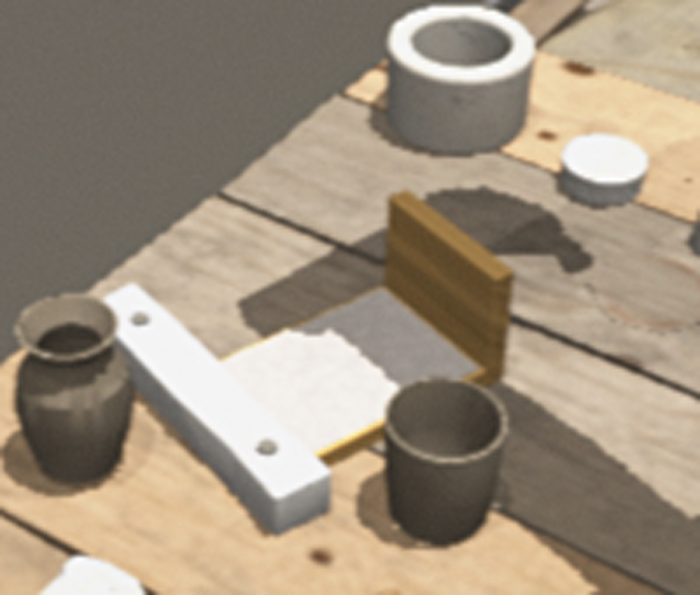

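View pics/t20c.png

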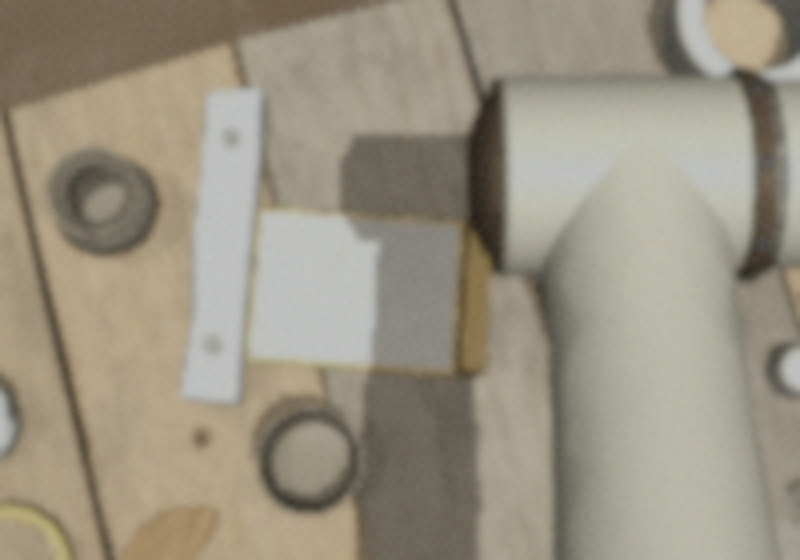

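```bash
python3 -c "
from h import *
s=arm.read_state();print(s['clock'],s['contact_force'],abs(s['joint_vel']).max());arm.job_done()"
```

```text
19.0167 [-0.46264997 -0.71828346  0.03424583] 0.11044158705986672
the job is handed in; nothing more can be done
```

The board is lying flat on its long leg with the free end up against the batten. I handed the job in at 19 s; no verdict is reported.

**What I did:**
- I stood the half-open fingers inside the L and pushed the long leg lightly past its balance point. That contact was probably on the finger's upper linkage rather than the tip.
- The first push tipped it to only about 0.34 rad, and it leaned back when I raised the fingers. I pushed again, and it went over on the second try.
- I then held the short leg back with one fingertip and raised it along an arc until the board lay flat. The wrist force stayed under about 5 N.
- Finally I pushed the foot from behind with both fingers until the force rose to about 16 N against the batten, then backed off well clear.

**Last checks:**
- **Against the batten:** from above, the board shows right up to the batten's face across its full width, with no gap. The short leg's position puts the free end at about −21.5 mm in the batten's frame, where the limit is −29 mm.
- **Square, sideways and level:** it is square to within about 0.02 rad, about 30 mm off the batten's middle, and looks level.
- **Other objects:** the cup, vase and tin look unmoved, by eye. The plug was out of the final scene crop, and I didn't re-measure any of the four.

**Disagreements:**
- The board's corner edge slid back about 11 mm while being lowered; the final push made this up.
- The scene camera can't see the last 10 mm or so of the free end behind the batten, so the contact check relies on the top view and the short leg's position.
- I didn't measure turning speed directly. Pictures during the lowering showed only slow, steady turning.

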